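# Complete the row of workpieces and hold the sprung guard open

### The job

We are about to load the little test station. First stand the two red workpieces upright on the two free yellow spots of the low white shelf, so that its row of four is complete, each centred on its spot and let go, without disturbing the other two. Then lift the station's clear guard by its red bar and finish while holding it open at 60 degrees, level with the orange mark on the white arc: it is sprung and shuts by itself, so do not let go. Leave the other things on the table alone.

Things in the scene. Friction and masses are not known exactly. Their poses are not given: they have to be found in the camera images.
- red_a: red cylindrical workpiece, 36 mm diameter, 50 mm tall, about 80 g, to be placed, standing on the table at the start; origin at the centre of its underside, z along its axis (up when it stands)
- red_b: red cylindrical workpiece, 36 mm diameter, 50 mm tall, about 80 g, to be placed, standing on the table at the start; origin at the centre of its underside, z along its axis (up when it stands)
- black_piece: black cylindrical workpiece, 36 mm diameter, 50 mm tall, about 80 g, already standing on the shelf, on spot2 or spot4 (the silver one has the other); leave it; origin at the centre of its underside, z along its axis (up when it stands)
- silver_piece: silver cylindrical workpiece, 36 mm diameter, 50 mm tall, about 80 g, already standing on the shelf, on spot2 or spot4; leave it; origin at the centre of its underside, z along its axis (up when it stands)
- shelf: fixed low white shelf, 110 (its x, depth) by 200 (its y, width) mm, deck top 50 mm above the table; origin at the centre of its footprint on the table, x to the back, z up. A 12 mm high fence runs along the back edge of the deck, its face 49 mm behind the line of the spots. The row of four yellow spots (40 mm discs) runs along its y, 52 mm apart. It stands to the left or right of the robot's centre line, the station on the other side
- spot1 (a point): centre of a yellow spot on the shelf deck, at -78 mm along the shelf's y from its middle; free at the start: a red workpiece goes here, either one
- spot2 (a point): centre of a yellow spot on the shelf deck, at -26 mm along the shelf's y from its middle; already taken by the black or silver workpiece
- spot3 (a point): centre of a yellow spot on the shelf deck, at +26 mm along the shelf's y from its middle; free at the start: a red workpiece goes here, either one
- spot4 (a point): centre of a yellow spot on the shelf deck, at +78 mm along the shelf's y from its middle; already taken by the black or silver workpiece
- station: fixed open dark-blue test station, 160 (its x, depth) by 180 (its y, width) mm, 90 mm tall, covered by the guard; origin at the centre of its footprint on the table, x to the back, z up. On its +y side, 8 mm outside the wall, stands a white arc of 120 mm radius about the hinge with an orange ball at 60 degrees
- guard (a joint): opening angle of the clear guard with aluminium frame, rad: 0 shut (level), grows as its front edge rises, stop at 1.6; wanted 1.047 (60 degrees). Panel 160 by 180 by 8 mm, about 350 g. Gravity and a spring pull it shut at all angles: some 3 N at the red bar when shut, 4 N at 60 degrees
- guard_bar (a point): middle of the red grip bar of the guard: a round bar, 10 mm diameter, 120 mm long along the station's y, in the guard's plane and 45 mm ahead of its front edge, carried at its two ends by 10 mm thick arms, with free space before, behind and below it; 205 mm from the hinge axis, about 95 mm above the table when shut. Axes are the guard's: equal to the station's when shut
- guard_hinge (a point): middle of the guard's hinge axis, which runs along the station's y at its back top edge, about 95 mm above the table. At angle a the bar is 205 cos(a) mm before it (station's -x) and 205 sin(a) mm above it
- screwdriver: loose screwdriver 160 mm long lying on the table beyond the middle; leave it
- steel_ring: loose steel ring, 44 mm outside, 25 mm high, at the left; leave it
- mug: white mug, 76 mm wide, 90 mm tall, at the right; leave it
- mouse: black computer mouse 100 by 60 by 32 mm, at the right near the robot; leave it
- valve: loose small aluminium valve block 40 by 60 by 42 mm with two blue ports, at the left; leave it
There are look-alikes about, which are no part of the job. What is shaped like the red_b but green or turquoise is not meant.

How it is judged:
By the outcome, as a careful person would: the job done as asked, in the order asked, and still so for the second after the job is handed in, while the arm keeps its last pose, push and grip.
It also fails if it takes over 72 s, if anything falls off the work surface, if the arm or the gripper's body presses on something with over 40 N, if the wrist force passes 120 N, or if a joint passes its speed limit or range.

### The arm

A 7-joint arm with a two-finger parallel gripper is mounted at the origin on the work surface. World frame = base frame: x ahead of the robot, y to its left, z up, the work surface at z = 0. Lengths are in mm, angles in rad, forces in N, time in s.
With the tool pointing down it reaches from about 400 to 875 mm from the base axis. Payload 4.4 kg.
Tool frame: the origin (TCP) lies on the centre line of the jaws, within the pads' length; the fingertips stand 19 mm ahead of it and the grasp point (between the pads) is the TCP; z points along the fingers, y is the line along which they close (so a half turn about z gives the same grasp; the last joint's range is limited). The gripper opens to 85 mm and grips with 20 to 120 N. Pads are 22 mm wide; open, the fingers measure 114 mm over their backs; the gripper's body (76 mm by 85 mm) begins 54 mm behind the grasp point. The pads swing forward as they close: fully open they stand 13 mm farther back than shut.
Start: joints at [-1.293, 0.628, 0.038, 1.517, -0.027, 0.996, -0.02], TCP at [219.07, 611.985, 230.213] pointing down, gripper open.
Joint ranges: [-3.06, 3.06], [-0.37, 2.12], [-1.25, 1.32], [0.18, 2.47], [-1.1, 4.24], [0.23, 1.98], [-2.94, 2.94]. Speed limits (rad/s): [2.57, 2.57, 3.14, 3.14, 3.14, 3.14, 3.14].

### API

Orientations are given as [roll, pitch, yaw] about the fixed x, y, z axes, in that order (R = Rz(yaw) Ry(pitch) Rx(roll)).
In Python, from cell import ctrl, viewer, silhouettes gives the robot as it stands.
- The arm moves only by the shell command python3 -m creep 'ROWS'. ROWS is JSON, a list of rows, each an object with "jaw": the gripper command: -1 is shut, 1 is fully open, values between are in proportion; "xyz": the shift along the tool's x, y, z in mm, a list of three; "angular": the turn, a rotation vector about the tool's x, y, z in rad, a list of three. In form: [{"jaw": jaw, "xyz": [tx, ty, tz], "angular": [rx, ry, rz]}, ...]. A call has 1 to 12 rows; each row is the pose to reach, as a shift and turn from the pose commanded when the call began, along the tool's axes at that moment; what a row does not reach only later rows make up. A row lasts 1/8 s, in which the tool goes at most 62.5 mm and 10.7 degrees, less where a joint would pass 70% of its speed; a pose out of reach is approached as far as the arm can. A call with a gripper value outside its range is refused whole. The fingers move at their own pace and stop on an object; the grip force is fixed at half the most. Time passes only in rows, so rows that repeat a pose let the fingers close. It gives the time, the measured TCP pose, the force, the opening and the grip force at its end, in the units of the state.
- ctrl.read_state(): the state, without advancing time (a new reading comes with each control period).
- viewer.get_image(name): name is "side" or "top"; returns (picture, depth): 420x560x3 uint8, red, green, blue; 420x560 float32, mm along the optical axis (not along the pixel's ray), 0 where there is no reading.
- viewer.camera_model(name): a dict with "fx", "fy", "cx", "cy" (pixels), "T" (4x4, takes a point from camera to world coordinates). Camera axes: x right, y down, z forward; pixel columns grow to the right and rows downward; lengths in mm; the calibration is good to about 2 mm. A picture is of the moment at which its call begins. camera_model takes no time and is no camera call.
- ctrl.finish_job(): hands the job in; it is judged then, once.
Trained networks look in the newest picture that a camera, given by its name, has taken for a name from the list of things; names that differ only in an ending like _2 or _b are one class to them, and where a whole thing is asked for, a point or a joint stands for the part that bears it (a point fixed in the world has none). Each returns a list of dicts, best first, with "score" (0 to 1); they miss things now and then, are a little off and sometimes report something else, mostly with a low value. They report only what shows in the picture. A call takes as long as a camera call. They do not tell look-alikes from the thing itself.
- silhouettes(camera, target): "pixels" (420x560 bool, what is visible of it) and "xy" ([column, row] in pixels, amid what is visible of it).
The state is a dict: "clock": time; "qpos": joint angles; "qd": joint speeds; "tau": joint torques, N m; "eef_pos": TCP position; "tool_rot": TCP orientation; "force": force on the tool from outside, world axes, zero at the start; "torque": the same for the moment, N m; "width": finger opening in mm; "gripper_force": force on a finger pad.
Only numpy, scipy, OpenCV 4.12 (cv2) and the standard library are available. Lean on these libraries where they do the work, as an engineer would, in place of code of your own. Each camera call takes 0.05 s, during which the arm holds its last target. There are 200 camera calls.

## Working session

There is one attempt and no reset: what is moved stays moved. The work goes in short steps, Python scripts to look and compute and a shell command to move; the robot and the scene stay as the last step left them, time stands still between calls to the robot, and variables do not carry over. Pictures are saved under pics/ and viewed, at most 10 in all, crops included, and the job is handed in when it is done.

```bash
mkdir -p pics; ls
python3 - <<'E'
from cell import ctrl, viewer, silhouettes
import cv2,numpy as np
for n in("top","side"):
    p,d=viewer.get_image(n); cv2.imwrite(f"pics/{n}0.png",p[:,:,::-1]); m=viewer.camera_model(n); print(n,m["fx"],m["cx"],m["cy"],np.round(m["T"],3).tolist())
    np.savez(f"{n}0.npz",p=p,d=d)
print(ctrl.read_state())
E
```

```text
pics
top 424.74316551452256 278.867865383543 208.28480503166358 [[0.005, -0.992, 0.129, 367.521], [-1.0, -0.003, 0.017, 3.038], [-0.016, -0.129, -0.991, 1167.573], [0.0, 0.0, 0.0, 1.0]]
side 451.9081391676011 274.5327311744603 217.9254364511841 [[0.769, -0.372, 0.52, -70.817], [-0.639, -0.454, 0.621, -689.281], [0.005, -0.81, -0.587, 765.46], [0.0, 0.0, 0.0, 1.0]]
{'clock': 0.1, 'qpos': array([-1.29281833,  0.6292382 ,  0.03845344,  1.51824799, -0.02702286,
        0.99630692, -0.01999252]), 'qd': array([-0.0008236 , -0.00263271, -0.0002223 , -0.00384875, -0.00187557,
       -0.00125111,  0.0009186 ]), 'tau': array([ 2.90375690e-03, -5.64538193e+01,  1.23057649e+00, -1.93974262e+01,
        1.12922292e-02,  5.48976372e-03,  2.03418347e-05]), 'eef_pos': array([218.86330024, 611.45863321, 229.39760656]), 'tool_rot': array([-3.13991009e+00,  1.62967850e-06,  2.79780313e+00]), 'force': array([-0.02773727, -0.53055144,  0.56984366]), 'torque': array([ 0.00416947,  0.01403035, -0.02699751]), 'gripper_force': 0.0, 'width': 85.50172676884019}
```

View pics/top0.png

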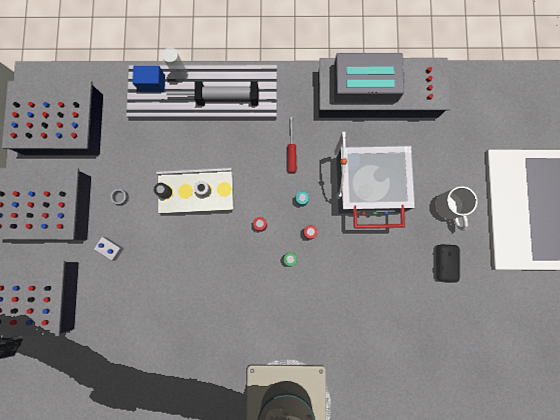

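View pics/side0.png

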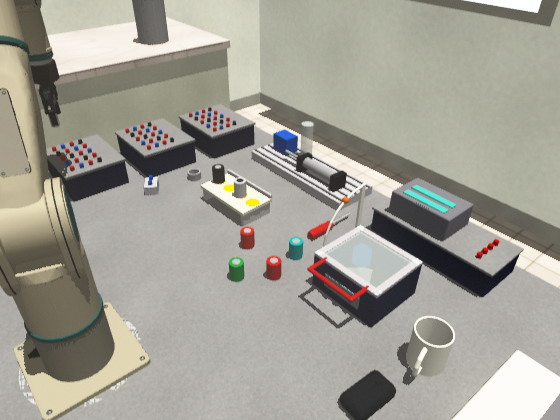

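The top picture shows four similar cylinders: red (260,224), red (310,232), green (290,259) and turquoise (303,199). The two red ones are meant, by colour. The shelf runs black (162,190), free yellow (185,190), silver (203,189), free yellow (224,189). The station is at (377,178) with its red bar at (380,225). I'll measure next and make a confirming crop.

```bash
cat > h.py <<'E'
import numpy as np,cv2
from cell import ctrl,viewer,silhouettes
def world(n,d):
    m=viewer.camera_model(n); v,u=np.mgrid[:420,:560]
    P=np.stack([(u-m["cx"])/m["fx"]*d,(v-m["cy"])/m["fy"]*d,d,np.ones_like(d)],-1)@np.array(m["T"]).T
    return P[...,:3]
def top_circle(W,mask,h,tol=6):
    k=mask&(abs(W[...,2]-h)<tol); p=W[k][:,:2].astype(np.float32)
    return cv2.minEnclosingCircle(p),p.mean(0),len(p)
E
python3 - <<'E'
from h import *
for n in("top","side"):
    p,d=viewer.get_image(n); W=world(n,d)
    for t in("red_a","black_piece","silver_piece","shelf","station","guard","guard_bar"):
        for s in silhouettes(n,t)[:4]:
            m=s["pixels"]; z=W[m&(d>0)]
            print(n,t,round(s["score"],2),np.round(s["xy"]),m.sum(),np.round(np.median(z,0)),np.round(np.percentile(z[:,2],[2,98])))
            if "red" in t or "piece" in t:
                zt=np.percentile(z[:,2],95); k=cv2.dilate(m.astype(np.uint8),np.ones((5,5)))>0
                print("   topz",zt,top_circle(W,k&(d>0),zt))
    hsv=cv2.cvtColor(p,cv2.COLOR_RGB2HSV)
    y=((abs(hsv[...,0].astype(int)-26)<6)&(hsv[...,1]>150)&(hsv[...,2]>130)).astype(np.uint8)
    N,L,S,C=cv2.connectedComponentsWithStats(y)
    for i in range(1,N):
        if S[i,4]>30: q=W[(L==i)&(d>0)]; print("yellow",C[i],S[i,4],np.round(q.mean(0),1),np.round((q.min(0)+q.max(0))/2,1))
    r=(((hsv[...,0]<8)|(hsv[...,0]>172))&(hsv[...,1]>150)&(hsv[...,2]>90)).astype(np.uint8)
    N,L,S,C=cv2.connectedComponentsWithStats(r)
    for i in range(1,N):
        if S[i,4]>25: q=W[(L==i)&(d>0)]; print("red",np.round(C[i]),S[i,4],np.round(q.mean(0),1),np.round(q.min(0)),np.round(q.max(0)))
    if n=="top": cv2.imwrite("pics/crop.png",cv2.resize(p[140:280,140:430,::-1],None,fx=2.7,fy=2.7,interpolation=2))
E
```

```text
top red_a 0.73 [261. 223.] 158 [474.  74.  49.] [-1. 54.]
   topz 52.61779299428889 (((473.4263000488281, 74.51493072509766), 17.41496467590332), array([473.37064,  74.17351], dtype=float32), 131)
top red_a 0.62 [300. 198.] 184 [541. -39.  49.] [-2. 54.]
   topz 53.011343726704226 (((542.8463745117188, -37.61665344238281), 17.791698455810547), array([542.7275  , -38.018555], dtype=float32), 124)
top red_a 0.56 [311. 232.] 156 [450. -58.  49.] [ 0. 54.]
   topz 52.47033192776289 (((451.6432800292969, -59.85710144042969), 17.613544464111328), array([451.6728  , -59.697483], dtype=float32), 125)
top black_piece 0.73 [161. 192.] 216 [553. 322.  99.] [ 56. 104.]
   topz 103.14758356588584 (((555.2941284179688, 326.0999450683594), 17.654916763305664), array([555.3247, 326.239 ], dtype=float32), 132)
top silver_piece 0.6 [201. 190.] 184 [556. 218.  99.] [ 55. 104.]
   topz 103.2492618479397 (((560.0241088867188, 221.81459045410156), 17.66476821899414), array([559.70435, 222.13493], dtype=float32), 138)
top silver_piece 0.31 [374. 181.] 4685 [ 578. -230.   96.] [ 87. 101.]
   topz 99.8059641
[... 2159 characters left out ...]
   96.] [  3. 182.]
side guard 0.63 [368. 262.] 4291 [ 574. -239.   97.] [ 93. 100.]
side guard_bar 0.93 [364. 261.] 4398 [ 573. -239.   97.] [ 92. 100.]
yellow [228.78571429 187.5       ] 56 [556.2 272.   50.3] [558.1 271.8  50.5]
yellow [252.14285714 202.03896104] 77 [562.7 166.6  50.2] [563.  166.9  49.7]
red [319. 229.] 163 [648.  -19.7  21.8] [ 562. -129.    7.] [690.  -7. 149.]
red [248. 238.] 176 [469.1  61.6  32.2] [456.  52.   1.] [488.  87.  52.]
red [488. 248.] 104 [ 844.4 -380.7   84.4] [ 803. -385.   75.] [ 888. -375.   90.]
red [275. 268.] 205 [447.1 -72.8  33. ] [435. -82.   3.] [469. -47.  52.]
red [335. 282.] 388 [ 472.7 -239.2   96.7] [ 457. -298.   56.] [ 517. -153.  102.]
```

View pics/crop.png

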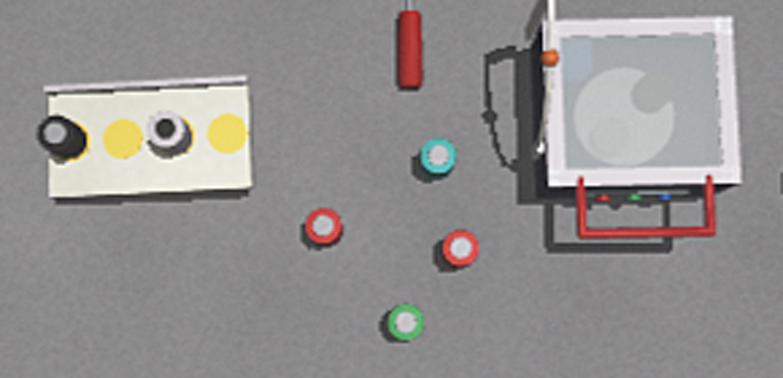

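The crop confirms the two reds at (473,74) and (451,-60) mm. The turquoise and green ones are look-alikes. Next I'll refine the spots and the bar.

```bash
cat >> h.py <<'E'
from scipy.spatial.transform import Rotation as R
def go(target,yaw=None,roll=np.pi,cmd=None):
    s=ctrl.read_state(); r=R.from_euler('xyz',s['tool_rot']); p=s['eef_pos'] if cmd is None else np.array(cmd)
    d=r.inv().apply(np.array(target)-p); a=np.zeros(3)
    if yaw is not None: a=(r.inv()*R.from_euler('xyz',[np.pi,0,yaw])).as_rotvec()
    return np.round(d,1).tolist(),np.round(a,3).tolist()
E
python3 - <<'E'
from h import *
for n in("top","side"):
    f=np.load(f"{n}0.npz");p,d=f["p"],f["d"];W=world(n,d);ok=d>0
    print(n,"table z",np.median(W[(abs(W[...,0]-400)<40)&(abs(W[...,1]-120)<40)&ok][:,2]))
    P=p.astype(int); y=((P[...,0]-P[...,2]>55)&(P[...,1]-P[...,2]>40)&(abs(W[...,2]-50)<8)&(abs(W[...,0]-560)<60)&ok).astype(np.uint8)
    N,L,S,C=cv2.connectedComponentsWithStats(y)
    for i in range(1,N):
        if S[i,4]>30: q=W[L==i][:,:2]; print("yellow",S[i,4],np.round(q.mean(0),1),np.round(cv2.minEnclosingCircle(q.astype(np.float32)),1) if 0 else cv2.minEnclosingCircle(q.astype(np.float32)))
    k=(abs(W[...,2]-51)<5)&(abs(W[...,0]-550)<90)&(abs(W[...,1]-250)<140)&ok
    print("deck",cv2.minAreaRect(W[k][:,:2].astype(np.float32)))
    k=(abs(W[...,2]-97)<6)&(abs(W[...,0]-570)<100)&(abs(W[...,1]+232)<100)&(W[...,0]>508)&ok&~((P[...,0]>120)&(P[...,1]<70))
    print("guard",cv2.minAreaRect(W[k][:,:2].astype(np.float32)),np.median(W[k][:,2]))
    b=(P[...,0]-P[...,1]>70)&(abs(W[...,2]-97)<9)&(W[...,0]<480)&(W[...,0]>440)&(abs(W[...,1]+230)<80)&ok
    q=W[b]; print("bar",len(q),q.mean(0),q[:,1].min(),q[:,1].max(),np.polyfit(q[:,1],q[:,0],1))
    o=(P[...,0]>170)&(P[...,0]-P[...,1]>80)&(P[...,1]-P[...,2]>20)&(W[...,2]>120)&(W[...,2]<300)&ok
    print("ball",o.sum(),W[o].mean(0))
E
```

```text
top table z -0.4342587175938206
yellow 178 [564.7 169.6] ((564.7496337890625, 169.57412719726562), 20.208105087280273)
yellow 32 [552.1 313.7] ((556.2522583007812, 321.0789489746094), 19.653575897216797)
yellow 175 [558.9 273.9] ((558.9368896484375, 273.3503723144531), 20.44562339782715)
deck ((558.23779296875, 247.83462524414062), (107.12643432617188, 199.46707153320312), 3.3685402870178223)
guard ((588.5582275390625, -228.10919189453125), (160.54949951171875, 181.39459228515625), 1.107551097869873) 96.16806017160229
bar 183 [ 465.43899159 -231.41077044   97.06010581] -294.89355479062147 -167.95767677711981 [-1.88015042e-02  4.61088121e+02]
ball 16 [ 606.63332328 -130.86961628  199.50330929]
side table z -0.05086605891551699
yellow 72 [556.2 272.8] ((557.4998779296875, 273.02459716796875), 22.623332977294922)
yellow 93 [563.9 167.7] ((563.78857421875, 170.34230041503906), 22.38324546813965)
deck ((558.538818359375, 244.3894500732422), (110.74974060058594, 203.60496520996094), 3.0667550563812256)
guard ((588.7853393554688, -226.71408081054688), (162.00709533691406, 189.0184783935547), 0.30131417512893677) 97.11453937384499
bar 279 [ 463.53966947 -237.48992344   97.32599777] -298.23218845292604 -169.96332505082978 [-1.83689392e-02  4.59177232e+02]
ball 23 [ 603.91372348 -134.29776031  197.60642503]
```

```bash
python3 -c "
from h import *
print(go([473.4,74.4,150],1.626),go([473.4,74.4,230],1.626))"
```

```text
([-420.6, -420.4, 80.2], [0.0, -0.0, 1.172]) ([-420.6, -420.4, 0.2], [0.0, -0.0, 1.172])
```

```bash
python3 -m creep '[{"jaw":0.4,"xyz":[-35,-35,0],"angular":[0,0,0.1]},{"jaw":0.4,"xyz":[-75,-75,0],"angular":[0,0,0.24]},{"jaw":0.4,"xyz":[-115,-115,0],"angular":[0,0,0.38]},{"jaw":0.4,"xyz":[-155,-155,0],"angular":[0,0,0.52]},{"jaw":0.4,"xyz":[-195,-195,0],"angular":[0,0,0.66]},{"jaw":0.4,"xyz":[-235,-235,0],"angular":[0,0,0.8]},{"jaw":0.4,"xyz":[-275,-275,0],"angular":[0,0,0.92]},{"jaw":0.4,"xyz":[-315,-315,0],"angular":[0,0,1.04]},{"jaw":0.4,"xyz":[-355,-355,20],"angular":[0,0,1.172]},{"jaw":0.4,"xyz":[-390,-390,50],"angular":[0,0,1.172]},{"jaw":0.4,"xyz":[-412,-412,70],"angular":[0,0,1.172]},{"jaw":0.4,"xyz":[-420.6,-420.4,80],"angular":[0,0,1.172]}]'; python3 -c "
from h import *
print(go([473.4,74.4,33],1.626)); print(ctrl.read_state()['qpos'])"
```

```text
clock: 2.4
eef_pos: [473.7, 72.5, 149.5]
tool_rot: [-3.141, 0.001, 1.623]
force: [1.2, -0.5, 0.3]
width: 59.6
gripper_force: 0.0
([1.9, -0.1, 116.5], [-0.001, 0.001, -0.003])
[-0.43388201  0.53390721  0.32172223  2.07078185 -0.2966891   0.58070781
  0.14769675]
```

```bash
python3 -m creep '[{"jaw":0.4,"xyz":[0,0,0],"angular":[0,0,0]},{"jaw":0.4,"xyz":[0,0,30],"angular":[0,0,0]},{"jaw":0.4,"xyz":[0,0,60],"angular":[0,0,0]},{"jaw":0.4,"xyz":[0,0,90],"angular":[0,0,0]},{"jaw":0.4,"xyz":[0,0,108],"angular":[0,0,0]},{"jaw":0.4,"xyz":[0,0,116],"angular":[0,0,0]},{"jaw":0.4,"xyz":[0,0,116],"angular":[0,0,0]},{"jaw":0.4,"xyz":[0,0,116],"angular":[0,0,0]}]'
```

```text
clock: 3.4
eef_pos: [473.9, 75.0, 35.0]
tool_rot: [3.14, -0.0, 1.627]
force: [0.4, -0.0, -0.2]
width: 59.5
gripper_force: 0.0
```

```bash
python3 -m creep '[{"jaw":-0.2,"xyz":[0,0,0],"angular":[0,0,0]},{"jaw":-0.6,"xyz":[0,0,0],"angular":[0,0,0]},{"jaw":-1,"xyz":[0,0,0],"angular":[0,0,0]},{"jaw":-1,"xyz":[0,0,0],"angular":[0,0,0]},{"jaw":-1,"xyz":[0,0,0],"angular":[0,0,0]},{"jaw":-1,"xyz":[0,0,0],"angular":[0,0,0]},{"jaw":-1,"xyz":[0,0,-8],"angular":[0,0,0]},{"jaw":-1,"xyz":[0,0,-25],"angular":[0,0,0]},{"jaw":-1,"xyz":[0,0,-50],"angular":[0,0,0]},{"jaw":-1,"xyz":[0,0,-80],"angular":[0,0,0]},{"jaw":-1,"xyz":[0,0,-110],"angular":[0,0,0]},{"jaw":-1,"xyz":[0,0,-130],"angular":[0,0,0]}]'
python3 - <<'E'
from h import *
p,d=viewer.get_image("side");W=world("side",d)
print(ctrl.read_state()['eef_pos'],go([558.8,273.5,165],1.626))
for s in silhouettes("side","red_a")[:5]:
    m=s["pixels"]; z=W[m&(d>0)]; print(s["score"],s["xy"],np.median(z,0),np.percentile(z[:,2],[2,98]))
E
```

```text
clock: 4.9
eef_pos: [473.6, 74.4, 166.0]
tool_rot: [3.14, -0.0, 1.626]
force: [0.7, 1.5, -1.3]
width: 33.6
gripper_force: 59.7
[474.83658183  74.51924553 167.69677451] ([194.1, 94.7, 3.4], [0.005, -0.001, -0.001])
0.88 [232.7, 265.3] [373.98569468 -17.94033628  36.21814564] [-0.27095827 51.836993  ]
0.87 [275.5, 267.9] [445.02826514 -71.50701571  38.23705069] [ 2.54939585 52.13910254]
0.87 [295.4, 246.5] [535.22212529 -49.56803738  36.49312136] [ 1.55899483 51.93456683]
0.58 [247.2, 197.0] [467.91707915  60.72038626 160.67326046] [ 51.44029644 182.591429  ]
0.54 [238.3, 200.3] [539.4624506  189.73771196  48.84107154] [ 1.08803844 60.70858734]
```

```bash
python3 -m creep '[{"jaw":-1,"xyz":[15,7.3,0],"angular":[0,0,0]},{"jaw":-1,"xyz":[45,22,0],"angular":[0,0,0]},{"jaw":-1,"xyz":[80,39,0],"angular":[0,0,0]},{"jaw":-1,"xyz":[115,56,0],"angular":[0,0,0]},{"jaw":-1,"xyz":[150,73,0],"angular":[0,0,0]},{"jaw":-1,"xyz":[178,87,0],"angular":[0,0,0]},{"jaw":-1,"xyz":[190,93,0],"angular":[0,0,0]},{"jaw":-1,"xyz":[194,95,0],"angular":[0,0,0]},{"jaw":-1,"xyz":[194,95,0],"angular":[0,0,0]},{"jaw":-1,"xyz":[194,95,0],"angular":[0,0,0]},{"jaw":-1,"xyz":[194,95,0],"angular":[0,0,0]}]'
python3 - <<'E'
from h import *
print(go([558.8,273.5,87],1.626))
E
```

```text
clock: 6.38
eef_pos: [557.6, 272.4, 164.5]
tool_rot: [-3.142, 0.0, 1.624]
force: [-0.3, -0.1, -1.0]
width: 33.5
gripper_force: 59.7
([1.0, 1.3, 77.5], [-0.0, 0.0, -0.002])
```

```bash
python3 -m creep '[{"jaw":-1,"xyz":[1,1.3,10],"angular":[0,0,0]},{"jaw":-1,"xyz":[1,1.3,30],"angular":[0,0,0]},{"jaw":-1,"xyz":[1,1.3,50],"angular":[0,0,0]},{"jaw":-1,"xyz":[1,1.3,65],"angular":[0,0,0]},{"jaw":-1,"xyz":[1,1.3,73],"angular":[0,0,0]},{"jaw":-1,"xyz":[1,1.3,76],"angular":[0,0,0]},{"jaw":-1,"xyz":[1,1.3,76],"angular":[0,0,0]},{"jaw":-1,"xyz":[1,1.3,76],"angular":[0,0,0]}]'
python3 - <<'E'
from h import *
p,d=viewer.get_image("side");W=world("side",d); np.savez("s1.npz",p=p,d=d)
cv2.imwrite("pics/place1.png",cv2.resize(p[120:240,160:320,::-1],None,fx=4,fy=4,interpolation=2))
print(ctrl.read_state()['eef_pos'])
E
```

```text
clock: 7.38
eef_pos: [559.2, 274.6, 88.8]
tool_rot: [3.141, -0.0, 1.626]
force: [0.2, -0.1, 0.2]
width: 33.3
gripper_force: 59.8
[559.18296896 274.61370946  88.80786372]
```

View pics/place1.png

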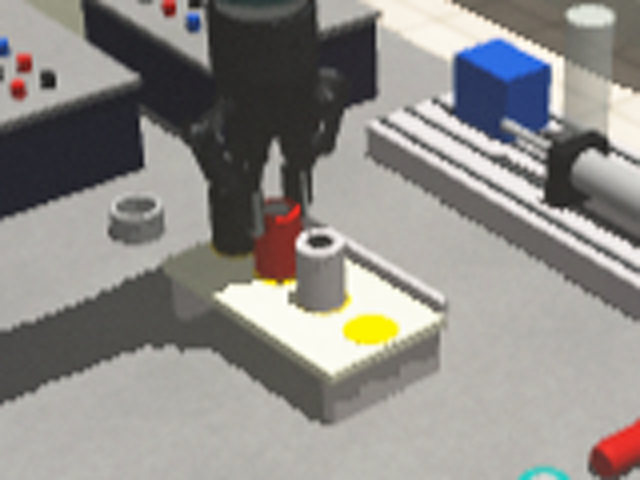

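The red piece is upright just above spot3 (crop (278,240)), clear of black and silver. I'll lower it the last few mm and release.

```bash
python3 -m creep '[{"jaw":-1,"xyz":[-1,0,1.5],"angular":[0,0,0]},{"jaw":-1,"xyz":[-1,0,3],"angular":[0,0,0]},{"jaw":-1,"xyz":[-1,0,3.8],"angular":[0,0,0]},{"jaw":-1,"xyz":[-1,0,3.8],"angular":[0,0,0]},{"jaw":-0.1,"xyz":[-1,0,3.8],"angular":[0,0,0]},{"jaw":0.1,"xyz":[-1,0,3.8],"angular":[0,0,0]},{"jaw":0.25,"xyz":[-1,0,3.8],"angular":[0,0,0]},{"jaw":0.25,"xyz":[-1,0,-10],"angular":[0,0,0]},{"jaw":0.25,"xyz":[-1,0,-40],"angular":[0,0,0]},{"jaw":0.25,"xyz":[-1,0,-75],"angular":[0,0,0]},{"jaw":0.25,"xyz":[-1,0,-80],"angular":[0,0,0]}]'
python3 - <<'E'
from h import *
print(ctrl.read_state()['eef_pos'],go([451.6,-60.0,165],1.626))
E
```

```text
clock: 8.8
eef_pos: [560.8, 274.0, 171.7]
tool_rot: [3.136, -0.002, 1.626]
force: [0.2, -0.8, -0.0]
width: 53.4
gripper_force: 0.0
[560.83069731 273.9778509  171.7085704 ] ([-327.5, -127.4, 5.3], [0.006, -0.002, -0.0])
```

```bash
python3 -m creep '[{"jaw":0.4,"xyz":[-20,-8,0],"angular":[0,0,0]},{"jaw":0.4,"xyz":[-60,-23,0],"angular":[0,0,0]},{"jaw":0.4,"xyz":[-105,-40,0],"angular":[0,0,0]},{"jaw":0.4,"xyz":[-150,-58,0],"angular":[0,0,0]},{"jaw":0.4,"xyz":[-195,-75,0],"angular":[0,0,0]},{"jaw":0.4,"xyz":[-240,-92,0],"angular":[0,0,0]},{"jaw":0.4,"xyz":[-280,-108,10],"angular":[0,0,0]},{"jaw":0.4,"xyz":[-310,-119,25],"angular":[0,0,0]},{"jaw":0.4,"xyz":[-324,-125,40],"angular":[0,0,0]},{"jaw":0.4,"xyz":[-327,-126,50],"angular":[0,0,0]},{"jaw":0.4,"xyz":[-327,-126,55],"angular":[0,0,0]},{"jaw":0.4,"xyz":[-327,-126,55],"angular":[0,0,0]}]'
python3 - <<'E'
from h import *
p,d=viewer.get_image("top");W=world("top",d)
v=(abs(W[...,0]-560)<60)&(abs(W[...,1]-250)<120)&(d>0)
k=(v&(abs(W[...,2]-102)<5)).astype(np.uint8)
N,L,S,C=cv2.connectedComponentsWithStats(k)
for i in range(1,N):
    if S[i,4]>30: print(S[i,4],cv2.minEnclosingCircle(W[L==i][:,:2].astype(np.float32)))
k=(W[...,0]<480)&(W[...,0]>420)&(abs(W[...,1]+60)<35)&(abs(W[...,2]-51)<6)&(d>0)
print("red2",k.sum(),cv2.minEnclosingCircle(W[k][:,:2].astype(np.float32)) if k.sum() else 0)
print(ctrl.read_state()['eef_pos'],go([451.6,-60.0,34],1.626))
E
```

```text
clock: 10.3
eef_pos: [451.2, -59.1, 113.0]
tool_rot: [-3.141, -0.001, 1.627]
force: [0.3, -0.3, -0.0]
width: 59.9
gripper_force: 0.0
141 ((559.6375122070312, 221.96771240234375), 18.09538459777832)
140 ((555.0760498046875, 326.2546081542969), 18.281496047973633)
139 ((557.6983642578125, 272.831298828125), 17.798795700073242)
red2 0 0
[451.40342499 -59.11727062 113.24606915] ([-0.9, 0.1, 79.2], [0.0, -0.0, 0.001])
```

red_a stands about 1 mm from spot3's centre and the neighbours have not moved. Next is red_b.

```bash
python3 -m creep '[{"jaw":0.4,"xyz":[-0.9,0,20],"angular":[0,0,0]},{"jaw":0.4,"xyz":[-0.9,0,48],"angular":[0,0,0]},{"jaw":0.4,"xyz":[-0.9,0,68],"angular":[0,0,0]},{"jaw":0.4,"xyz":[-0.9,0,77],"angular":[0,0,0]},{"jaw":0.4,"xyz":[-0.9,0,78.5],"angular":[0,0,0]},{"jaw":0.4,"xyz":[-0.9,0,78.5],"angular":[0,0,0]},{"jaw":0.4,"xyz":[-0.9,0,78.5],"angular":[0,0,0]},{"jaw":-0.2,"xyz":[-0.9,0,78.5],"angular":[0,0,0]},{"jaw":-0.6,"xyz":[-0.9,0,78.5],"angular":[0,0,0]},{"jaw":-1,"xyz":[-0.9,0,78.5],"angular":[0,0,0]},{"jaw":-1,"xyz":[-0.9,0,78.5],"angular":[0,0,0]},{"jaw":-1,"xyz":[-0.9,0,78.5],"angular":[0,0,0]}]'
python3 - <<'E'
from h import *
print(go([565.2,170,168],1.626))
E
```

```text
clock: 11.85
eef_pos: [451.4, -60.9, 35.4]
tool_rot: [3.141, -0.0, 1.626]
force: [-0.8, 0.1, 7.6]
width: 33.6
gripper_force: 58.9
([224.3, 126.5, -132.5], [0.001, -0.0, -0.0])
```

```bash
python3 -m creep '[{"jaw":-1,"xyz":[0,0,-10],"angular":[0,0,0]},{"jaw":-1,"xyz":[0,0,-35],"angular":[0,0,0]},{"jaw":-1,"xyz":[0,0,-70],"angular":[0,0,0]},{"jaw":-1,"xyz":[12,7,-105],"angular":[0,0,0]},{"jaw":-1,"xyz":[42,24,-125],"angular":[0,0,0]},{"jaw":-1,"xyz":[77,44,-132],"angular":[0,0,0]},{"jaw":-1,"xyz":[112,64,-132],"angular":[0,0,0]},{"jaw":-1,"xyz":[147,84,-132],"angular":[0,0,0]},{"jaw":-1,"xyz":[182,104,-132],"angular":[0,0,0]},{"jaw":-1,"xyz":[210,120,-132],"angular":[0,0,0]},{"jaw":-1,"xyz":[221,126,-132],"angular":[0,0,0]},{"jaw":-1,"xyz":[223.2,127.2,-132],"angular":[0,0,0]}]' && python3 -m creep '[{"jaw":-1,"xyz":[0,0,0],"angular":[0,0,0]},{"jaw":-1,"xyz":[0,0,15],"angular":[0,0,0]},{"jaw":-1,"xyz":[0,0,40],"angular":[0,0,0]},{"jaw":-1,"xyz":[0,0,60],"angular":[0,0,0]},{"jaw":-1,"xyz":[0,0,72],"angular":[0,0,0]},{"jaw":-1,"xyz":[0,0,77],"angular":[0,0,0]},{"jaw":-1,"xyz":[0,0,77],"angular":[0,0,0]},{"jaw":-1,"xyz":[0,0,77],"angular":[0,0,0]},{"jaw":-1,"xyz":[0,0,77],"angular":[0,0,0]}]'
```

```text
clock: 13.35
eef_pos: [565.3, 168.7, 166.6]
tool_rot: [-3.141, 0.001, 1.626]
force: [-0.3, 0.2, -0.7]
width: 33.3
gripper_force: 60.0
clock: 14.48
eef_pos: [566.2, 169.1, 90.3]
tool_rot: [3.141, -0.0, 1.626]
force: [-0.3, -0.3, 0.0]
width: 33.7
gripper_force: 60.0
```

```bash
python3 -m creep '[{"jaw":-1,"xyz":[0,0,2],"angular":[0,0,0]},{"jaw":-1,"xyz":[0,0,4],"angular":[0,0,0]},{"jaw":-1,"xyz":[0,0,5],"angular":[0,0,0]},{"jaw":-1,"xyz":[0,0,5],"angular":[0,0,0]},{"jaw":-0.1,"xyz":[0,0,5],"angular":[0,0,0]},{"jaw":0.1,"xyz":[0,0,5],"angular":[0,0,0]},{"jaw":0.25,"xyz":[0,0,5],"angular":[0,0,0]},{"jaw":0.25,"xyz":[0,0,-10],"angular":[0,0,0]},{"jaw":0.25,"xyz":[0,0,-40],"angular":[0,0,0]},{"jaw":0.25,"xyz":[0,0,-80],"angular":[0,0,0]},{"jaw":0.25,"xyz":[-20,-5,-100],"angular":[0,0,0]},{"jaw":0.25,"xyz":[-60,-15,-110],"angular":[0,0,0]}]'
python3 - <<'E'
from h import *
print(ctrl.read_state()['eef_pos'],go([464.4,-230.4,190],1.59))
E
```

```text
clock: 15.98
eef_pos: [554.3, 108.0, 201.2]
tool_rot: [3.139, -0.001, 1.629]
force: [1.3, -0.2, -0.0]
width: 53.6
gripper_force: 0.0
[554.34288745 107.98772639 201.15635146] ([-332.6, -109.4, 10.7], [0.002, -0.001, 0.039])
```

```bash
python3 -m creep '[{"jaw":0,"xyz":[-40,-13,0],"angular":[0,0,0]},{"jaw":0,"xyz":[-80,-26,0],"angular":[0,0,0]},{"jaw":0,"xyz":[-120,-40,0],"angular":[0,0,0.039]},{"jaw":0,"xyz":[-160,-53,0],"angular":[0,0,0.039]},{"jaw":0,"xyz":[-200,-66,0],"angular":[0,0,0.039]},{"jaw":0,"xyz":[-240,-79,0],"angular":[0,0,0.039]},{"jaw":0,"xyz":[-280,-92,0],"angular":[0,0,0.039]},{"jaw":0,"xyz":[-312,-103,5],"angular":[0,0,0.039]},{"jaw":0,"xyz":[-329,-108,10],"angular":[0,0,0.039]},{"jaw":0,"xyz":[-332.6,-109,10],"angular":[0,0,0.039]},{"jaw":0,"xyz":[-332.6,-109,10],"angular":[0,0,0.039]},{"jaw":0,"xyz":[-332.6,-109,10],"angular":[0,0,0.039]}]'
python3 - <<'E'
from h import *
p,d=viewer.get_image("top");W=world("top",d); cv2.imwrite("pics/top2.png",cv2.resize(p[130:270,130:440,::-1],None,fx=2.5,fy=2.5))
v=(abs(W[...,0]-560)<60)&(abs(W[...,1]-250)<120)&(d>0)
k=(v&(abs(W[...,2]-102)<5)).astype(np.uint8)
N,L,S,C=cv2.connectedComponentsWithStats(k)
for i in range(1,N):
    if S[i,4]>30: print(S[i,4],cv2.minEnclosingCircle(W[L==i][:,:2].astype(np.float32)))
s=ctrl.read_state(); print(s['eef_pos'],go([464.8,-230.4,97],1.59)); print(s['qpos'])
E
```

```text
clock: 17.48
eef_pos: [463.7, -228.9, 189.8]
tool_rot: [3.142, -0.001, 1.588]
force: [0.8, 0.1, 0.7]
width: 42.6
gripper_force: 0.0
134 ((566.29150390625, 169.52560424804688), 17.4063663482666)
134 ((559.8252563476562, 222.09457397460938), 17.5623779296875)
141 ((555.3723754882812, 326.2523498535156), 17.645145416259766)
142 ((557.7918701171875, 272.9701232910156), 18.21258544921875)
[ 463.83844546 -228.87206373  189.79454323] ([-1.6, 0.9, 92.8], [0.0, -0.0, -0.001])
[ 0.12669094  0.52483187  0.4092045   1.93722204 -0.30117752  0.73911433
  0.7291396 ]
```

View pics/top2.png

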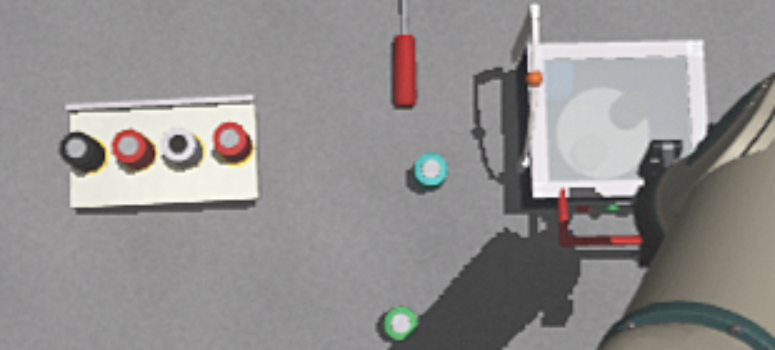

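The row on the shelf is complete: crop positions black (82,152), red (132,148), silver (180,147), red (232,142), with both reds within 2 mm of their spots. The gripper hovers over the red bar at (640,240). Now I'll descend and grip it.

```bash
python3 -m creep '[{"jaw":0,"xyz":[-1,0.5,15],"angular":[0,0,0]},{"jaw":0,"xyz":[-1,0.5,40],"angular":[0,0,0]},{"jaw":0,"xyz":[-1,0.5,65],"angular":[0,0,0]},{"jaw":0,"xyz":[-1,0.5,83],"angular":[0,0,0]},{"jaw":0,"xyz":[-1,0.5,92],"angular":[0,0,0]},{"jaw":0,"xyz":[-1,0.5,94],"angular":[0,0,0]},{"jaw":0,"xyz":[-1,0.5,94],"angular":[0,0,0]},{"jaw":0,"xyz":[-1,0.5,94],"angular":[0,0,0]}]'
python3 - <<'E'
from h import *
p,d=viewer.get_image("side"); cv2.imwrite("pics/bar.png",cv2.resize(p[160:330,250:450,::-1],None,fx=3.5,fy=3.5,interpolation=2))
E
```

```text
clock: 18.52
eef_pos: [464.5, -231.1, 96.3]
tool_rot: [3.141, 0.001, 1.587]
force: [-0.4, 0.9, 0.2]
width: 42.9
gripper_force: 0.0
```

View pics/bar.png

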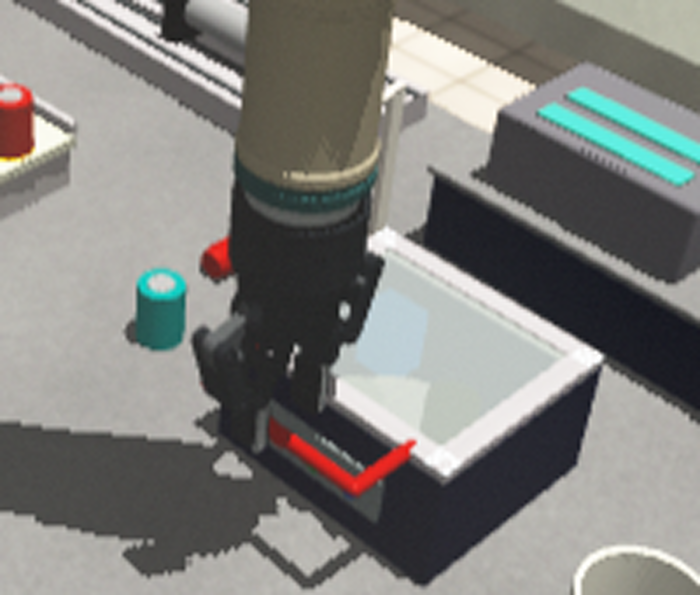

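The fingers straddle the red bar, one in front at (255,420) and one behind at (315,380). I'll close on it.

```bash
python3 -m creep '[{"jaw":-0.4,"xyz":[0,0,0],"angular":[0,0,0]},{"jaw":-0.7,"xyz":[0,0,0],"angular":[0,0,0]},{"jaw":-1,"xyz":[0,0,0],"angular":[0,0,0]},{"jaw":-1,"xyz":[0,0,0],"angular":[0,0,0]},{"jaw":-1,"xyz":[0,0,0],"angular":[0,0,0]},{"jaw":-1,"xyz":[0,0,0],"angular":[0,0,0]}]'
python3 - <<'E'
from h import *
s=ctrl.read_state();print(s['eef_pos'],s['force'])
for a in np.radians([6,12,18,24,30,36,42,48,54,57,60]): print(round(np.degrees(a)),np.round([205*(1-np.cos(a)),-205*np.sin(a)],1))
E
```

```text
clock: 19.32
eef_pos: [463.9, -231.1, 96.5]
tool_rot: [3.141, -0.0, 1.586]
force: [-1.9, 1.1, 9.2]
width: -0.0
gripper_force: 4.6
[ 463.85921616 -231.07628084   96.52515874] [-1.92301006  1.06626948  9.15184473]
6 [  1.1 -21.4]
12 [  4.5 -42.6]
18 [ 10.  -63.3]
24 [ 17.7 -83.4]
30 [  27.5 -102.5]
36 [  39.2 -120.5]
42 [  52.7 -137.2]
48 [  67.8 -152.3]
54 [  84.5 -165.8]
57 [  93.3 -171.9]
60 [ 102.5 -177.5]
```

Run:
```python
from h import *
s=ctrl.read_state();print(s['width'],s['gripper_force'],s['force'],s['torque'])
p,d=viewer.get_image("side"); a=cv2.resize(p[230:310,290:380,::-1],None,fx=7,fy=7,interpolation=2); cv2.imwrite("pics/bar2.png",a)
s=ctrl.read_state();print(s['width'],s['gripper_force'],s['force'],s['torque'])
```

```text
-0.01795206198847641 4.575423449277878 [-1.92301006  1.06626948  9.15184473] [0.13190571 0.56166825 0.0396845 ]
0.3908710608951171 4.5739008486270905 [-2.19199818e+00  4.71782822e-03  8.57338104e+00] [0.16351639 0.50166964 0.02704677]
```

View pics/bar2.png

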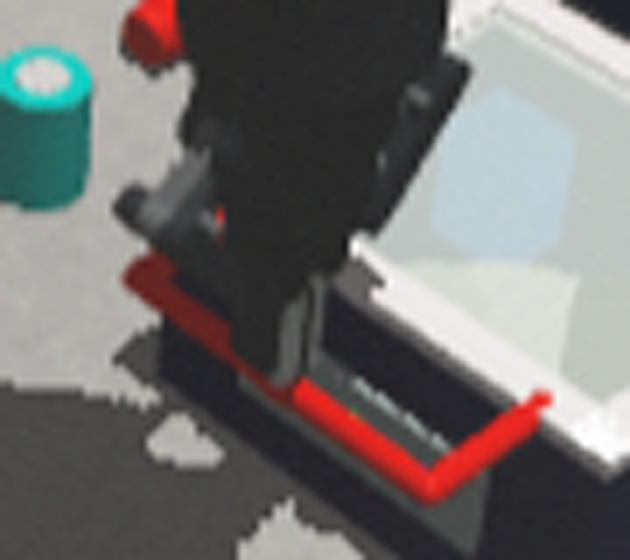

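The jaws shut fully at width 0, so the bar isn't between the pads. The picture shows the fingertips ending at the bar line (285,390). I'll measure the bar and tip heights.

Run:
```python
from h import *
p,d=viewer.get_image("side");W=world("side",d);P=p.astype(int);ok=d>0
b=(P[...,0]-P[...,1]>50)&(abs(W[...,1]+230)<80)&(W[...,0]<485)&(W[...,0]>420)&(W[...,2]>60)&ok
q=W[b]; 
for lo in range(-300,-160,20):
    t=q[(q[:,1]>=lo)&(q[:,1]<lo+20)]; print(lo,len(t),np.round(t.mean(0),1) if len(t) else 0, np.round([t[:,2].min(),t[:,2].max()]) if len(t) else 0)
g=(P.max(-1)<110)&(abs(W[...,1]+231)<25)&(abs(W[...,0]-464)<60)&(W[...,2]>60)&(W[...,2]<200)&ok
q=W[g]
for z in range(60,190,8):
    t=q[(q[:,2]>=z)&(q[:,2]<z+8)]
    if len(t): print(z,len(t),np.round(np.percentile(t[:,0],[2,50,98])),np.round(np.percentile(t[:,1],[2,98])))
s=ctrl.read_state();print(s['eef_pos'],s['width'])
```

```text
-300 73 [ 468.6 -291.4   95.8] [ 90. 100.]
-280 43 [ 462.4 -270.1   95.9] [ 88. 100.]
-260 42 [ 461.  -249.9   97.6] [ 90. 184.]
-240 6 [ 459.  -231.2   92.1] [91. 94.]
-220 21 [ 458.7 -208.9  101.9] [ 93. 229.]
-200 29 [ 459.6 -190.2   95.7] [ 91. 100.]
-180 20 [ 463.3 -175.7   95.1] [90. 99.]
60 49 [503. 509. 511.] [-255. -211.]
68 46 [507. 509. 511.] [-255. -212.]
76 45 [507. 509. 511.] [-255. -214.]
84 51 [459. 509. 511.] [-256. -213.]
92 69 [457. 464. 515.] [-253. -207.]
100 20 [451. 459. 469.] [-242. -226.]
108 39 [450. 457. 472.] [-242. -225.]
116 37 [450. 457. 478.] [-242. -225.]
124 27 [450. 458. 471.] [-242. -232.]
132 21 [450. 463. 471.] [-243. -235.]
140 48 [436. 461. 495.] [-244. -226.]
148 95 [430. 452. 498.] [-243. -220.]
156 73 [421. 449. 506.] [-247. -218.]
164 102 [416. 460. 511.] [-248. -221.]
172 89 [410. 469. 519.] [-248. -232.]
180 124 [404. 449. 520.] [-248. -228.]
188 135 [404. 435. 518.] [-250. -222.]
[ 463.85859268 -231.07741091   96.54060631] -0.013032442803672316
```

```bash
cat > tip.py <<'E'
from h import *
p,d=viewer.get_image("side");W=world("side",d);P=p.astype(int)
s=ctrl.read_state();e=s['eef_pos']
g=(abs(W[...,1]-e[1])<13)&(abs(W[...,0]-e[0])<42)&(d>0)&(W[...,2]>20)&(W[...,2]<e[2]+50)
for z in range(20,int(e[2]+50),6):
    k=g&(abs(W[...,2]-z-3)<=3); 
    if k.sum(): print(z,k.sum(),"x",np.round(np.percentile(W[k][:,0],[0,25,50,75,100])),"y",np.round(np.percentile(W[k][:,1],[0,100])),"rgb",np.median(P[k],0))
print(e,s['width'],s['force'])
E
python3 tip.py; python3 -m creep '[{"jaw":-0.5,"xyz":[0,0,0],"angular":[0,0,0]},{"jaw":0,"xyz":[0,0,0],"angular":[0,0,0]},{"jaw":0,"xyz":[0,0,0],"angular":[0,0,0]},{"jaw":0,"xyz":[0,0,0],"angular":[0,0,0]}]'; python3 tip.py
```

```text
26 10 x [504. 504. 505. 505. 506.] y [-244. -224.] rgb [72.5 66.  65. ]
32 3 x [502. 503. 503. 504. 504.] y [-234. -221.] rgb [79. 64. 62.]
38 2 x [499. 499. 499. 499. 500.] y [-234. -230.] rgb [77.  54.5 45. ]
50 12 x [503. 504. 505. 505. 506.] y [-244. -218.] rgb [73.  75.  71.5]
56 14 x [503. 504. 505. 505. 506.] y [-243. -219.] rgb [79.  82.5 80. ]
62 10 x [503. 503. 505. 505. 506.] y [-242. -218.] rgb [ 98.5 104.5 102.5]
86 4 x [459. 460. 460. 460. 461.] y [-236. -221.] rgb [95.  40.  37.5]
92 19 x [458. 459. 460. 461. 467.] y [-244. -222.] rgb [96. 41. 39.]
98 10 x [457. 458. 459. 463. 467.] y [-243. -229.] rgb [76.  67.  65.5]
104 19 x [450. 452. 457. 461. 473.] y [-242. -225.] rgb [48. 46. 46.]
110 30 x [451. 452. 457. 464. 478.] y [-242. -224.] rgb [45.5 45.  45. ]
116 31 x [449. 451. 456. 463. 478.] y [-242. -224.] rgb [43. 43. 43.]
122 24 x [450. 453. 457. 461. 476.] y [-242. -229.] rgb [53. 53. 53.]
128 16 x [448. 456. 459. 465. 472.] y [-242. -235.] rgb [59.  59.  57.5]
134 17 x [450. 453. 465. 468. 473.] y [-242. -236.] rgb [43. 43. 42.]
140 30 x [434. 450. 462. 473. 49
[... 805 characters left out ...]
43. -227.] rgb [97.5 35.  33.5]
98 35 x [437. 462. 465. 485. 488.] y [-244. -220.] rgb [77. 37. 38.]
104 38 x [430. 436. 483. 486. 490.] y [-242. -222.] rgb [40.  40.  39.5]
110 42 x [428. 433. 442. 486. 493.] y [-243. -219.] rgb [40.5 40.  40. ]
116 48 x [428. 434. 484. 486. 498.] y [-243. -219.] rgb [40.  39.  39.5]
122 43 x [428. 433. 485. 486. 498.] y [-242. -219.] rgb [40. 40. 40.]
128 39 x [430. 437. 485. 486. 491.] y [-242. -218.] rgb [40. 40. 40.]
134 37 x [429. 485. 487. 489. 494.] y [-243. -220.] rgb [40. 41. 41.]
140 34 x [430. 451. 488. 490. 504.] y [-243. -221.] rgb [40. 41. 41.]
[ 463.94652732 -230.8435711    95.54611732] 42.704937508076284 [-0.60303304 -0.33354937 -0.05881854]
```

Measured from depth, the fingertips sit about level with the reported TCP rather than 19 mm ahead, so they closed on top of the bar. The guard is unmoved. I'll go 16 mm lower and close again.

```bash
python3 -m creep '[{"jaw":0,"xyz":[0,0,5],"angular":[0,0,0]},{"jaw":0,"xyz":[0,0,11],"angular":[0,0,0]},{"jaw":0,"xyz":[0,0,16],"angular":[0,0,0]},{"jaw":0,"xyz":[0,0,16],"angular":[0,0,0]},{"jaw":0,"xyz":[0,0,16],"angular":[0,0,0]},{"jaw":-0.4,"xyz":[0,0,16],"angular":[0,0,0]},{"jaw":-0.7,"xyz":[0,0,16],"angular":[0,0,0]},{"jaw":-1,"xyz":[0,0,16],"angular":[0,0,0]},{"jaw":-1,"xyz":[0,0,16],"angular":[0,0,0]},{"jaw":-1,"xyz":[0,0,16],"angular":[0,0,0]}]'; python3 tip.py | tail -12
```

```text
clock: 21.28
eef_pos: [463.4, -230.9, 79.7]
tool_rot: [-3.141, -0.0, 1.587]
force: [-3.6, -0.9, 2.1]
width: 7.6
gripper_force: 58.6
62 4 x [504. 504. 505. 505. 505.] y [-237. -226.] rgb [109.5 116.  114. ]
74 1 x [455. 455. 455. 455. 455.] y [-233. -233.] rgb [58. 59. 61.]
80 8 x [453. 454. 455. 457. 505.] y [-243. -225.] rgb [72. 73. 72.]
86 16 x [447. 448. 452. 455. 481.] y [-242. -224.] rgb [45.5 45.5 45. ]
92 34 x [445. 448. 455. 466. 480.] y [-243. -224.] rgb [54.5 41.  41. ]
98 28 x [445. 447. 453. 468. 474.] y [-243. -226.] rgb [41. 41. 41.]
104 31 x [445. 449. 453. 467. 483.] y [-243. -225.] rgb [41. 41. 41.]
110 26 x [446. 452. 458. 468. 472.] y [-242. -234.] rgb [41.  40.5 40. ]
116 20 x [445. 454. 469. 471. 475.] y [-241. -233.] rgb [41.5 40.5 41. ]
122 31 x [431. 451. 468. 472. 493.] y [-244. -234.] rgb [40. 41. 40.]
128 13 x [428. 429. 446. 474. 494.] y [-243. -220.] rgb [41. 41. 41.]
[ 463.47892496 -230.89996848   79.69904007] 7.638353486243792 [-2.66218281 -0.61447864  3.27063921]
```

```bash
python3 -m creep '[{"jaw":-1,"xyz":[0,0.3,-10.7],"angular":[0,0,0]},{"jaw":-1,"xyz":[0,1.1,-21.4],"angular":[0,0,0]},{"jaw":-1,"xyz":[0,2.5,-32.1],"angular":[0,0,0]},{"jaw":-1,"xyz":[0,4.5,-42.6],"angular":[0,0,0]},{"jaw":-1,"xyz":[0,7,-53],"angular":[0,0,0]},{"jaw":-1,"xyz":[0,10,-63.3],"angular":[0,0,0]},{"jaw":-1,"xyz":[0,13.6,-73.5],"angular":[0,0,0]},{"jaw":-1,"xyz":[0,17.7,-83.4],"angular":[0,0,0]},{"jaw":-1,"xyz":[0,22.3,-93],"angular":[0,0,0]},{"jaw":-1,"xyz":[0,27.5,-102.5],"angular":[0,0,0]},{"jaw":-1,"xyz":[0,27.5,-102.5],"angular":[0,0,0]}]'
python3 - <<'E'
import numpy as np
a=np.radians
for t in range(33,61,3): print(t,np.round([205*(np.cos(a(30))-np.cos(a(t))),-205*(np.sin(a(t))-.5)],1))
E
```

```text
clock: 22.7
eef_pos: [491.8, -230.3, 182.8]
tool_rot: [3.141, -0.0, 1.587]
force: [-2.2, -0.9, -4.7]
width: 7.4
gripper_force: 58.6
33 [ 5.6 -9.2]
36 [ 11.7 -18. ]
39 [ 18.2 -26.5]
42 [ 25.2 -34.7]
45 [ 32.6 -42.5]
48 [ 40.4 -49.8]
51 [ 48.5 -56.8]
54 [ 57.  -63.3]
57 [ 65.9 -69.4]
60 [ 75. -75.]
```

```bash
python3 -m creep '[{"jaw":-1,"xyz":[0,5.6,-9.2],"angular":[0,0,0]},{"jaw":-1,"xyz":[0,11.7,-18],"angular":[0,0,0]},{"jaw":-1,"xyz":[0,18.2,-26.5],"angular":[0,0,0]},{"jaw":-1,"xyz":[0,25.2,-34.7],"angular":[0,0,0]},{"jaw":-1,"xyz":[0,32.6,-42.5],"angular":[0,0,0]},{"jaw":-1,"xyz":[0,40.4,-49.8],"angular":[0,0,0]},{"jaw":-1,"xyz":[0,48.5,-56.8],"angular":[0,0,0]},{"jaw":-1,"xyz":[0,57,-63.3],"angular":[0,0,0]},{"jaw":-1,"xyz":[0,65.9,-69.4],"angular":[0,0,0]},{"jaw":-1,"xyz":[0,75,-75],"angular":[0,0,0]},{"jaw":-1,"xyz":[0,75,-75],"angular":[0,0,0]},{"jaw":-1,"xyz":[0,75,-75],"angular":[0,0,0]}]'
python3 - <<'E'
from h import *
print(ctrl.read_state()['eef_pos'])
for n in("side","top"):
    p,d=viewer.get_image(n);W=world(n,d);P=p.astype(int)
    cv2.imwrite(f"pics/end_{n}.png",cv2.resize(p[(60 if n=='side' else 90):320,230:480,::-1],None,fx=2.2,fy=2.2))
    b=(P[...,0]-P[...,1]>70)&(P[...,2]<90)&(abs(W[...,1]+230)<75)&(W[...,0]<600)&(W[...,0]>440)&(W[...,2]>180)&(d>0)
    q=W[b]; hi=q[q[:,2]>q[:,2].max()-12]; print(n,len(q),np.round(q.min(0)),np.round(q.max(0)),"top part",np.round(hi.mean(0),1))
    l=q[(abs(abs(q[:,1]+230.5)-55)<12)]
    dx=668.7-q[:,0];dz=q[:,2]-95.5
    print("angles",np.round(np.degrees(np.percentile(np.arctan2(dz,dx),[10,50,90])),1),"radius",np.round(np.percentile(np.hypot(dx,dz),[10,50,90])))
E
```

```text
clock: 24.2
eef_pos: [565.8, -228.7, 258.4]
tool_rot: [-3.14, -0.002, 1.587]
force: [-8.4, 2.4, 4.5]
width: 7.3
gripper_force: 58.8
[ 565.7996424  -228.65867328  258.44977006]
side 165 [ 558. -295.  232.] [ 590. -173.  274.] top part [ 563.6 -258.9  270.4]
angles [58.2 59.  60.1] radius [181. 204. 206.]
top 4 [ 590. -170.  228.] [ 594. -167.  234.] top part [ 591.7 -168.3  231.7]
angles [60.2 60.4 60.9] radius [154. 157. 159.]
```

View pics/end_side.png

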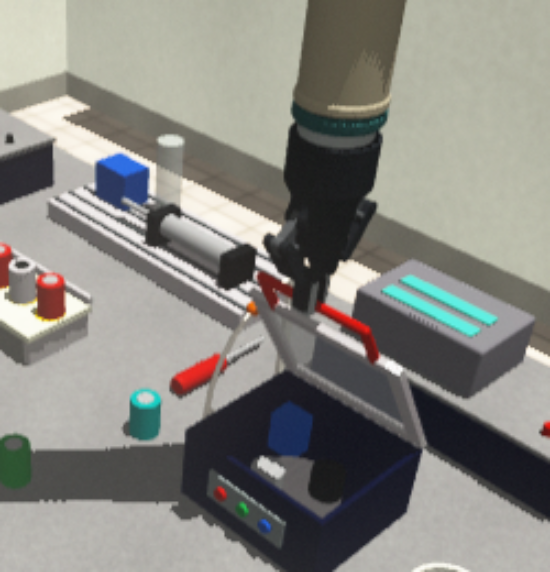

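The picture shows the guard open with its panel level with the orange mark (250,308), the bar held at (310,295), and the reds still on the shelf. TCP travel gives about 60.2° and the side camera about 59–60°. I'll settle briefly and hand in.

```bash
python3 -m creep '[{"jaw":-1,"xyz":[0,0,0],"angular":[0,0,0]},{"jaw":-1,"xyz":[0,0,0],"angular":[0,0,0]},{"jaw":-1,"xyz":[0,0,0],"angular":[0,0,0]},{"jaw":-1,"xyz":[0,0,0],"angular":[0,0,0]},{"jaw":-1,"xyz":[0,0,0],"angular":[0,0,0]}]'; python3 -c "
from cell import ctrl
print(ctrl.finish_job())"
```

```text
clock: 24.92
eef_pos: [565.7, -228.6, 258.4]
tool_rot: [-3.14, -0.002, 1.587]
force: [-7.7, 2.6, 4.8]
width: 7.4
gripper_force: 58.8
the job is handed in; nothing more can be done
None
```

Job handed in at 25 s: both red workpieces stand within about 2 mm of the centres of spot1 and spot3, black and silver did not move, and the gripper is holding the guard open by its bar at about 60°; my first close on the bar missed and pressed its top at about 9 N before I regripped.

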